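# Lay the thick rolling pin in its cradle

### The job

Put the thick rolling pin away: lay it lengthwise in the groove of the wide cradle, centred end to end. Let it settle firmly in the groove while you still hold it, and only then let go. Leave the slim pin where it lies.

Things in the scene. Friction and masses are not known exactly. Their poses are not given: they have to be found in the camera images.
- thick_pin_center (a point): Middle of the thick rolling pin, on its axis. Pale wood, loose, 170 to 340 g: barrel 46 mm in diameter, 180 mm long, with a 20 mm thick handle at each end (about 260 mm overall). Lies on the worktop, axis 23 mm above it; rolls if pushed. x runs along the pin (y and z turn as it rolls).
- wide_cradle_seat (a point): Where the thick pin's middle (on its axis) lies once seated, 60.5 mm above the worktop. Brown wood cradle, fixed, level: base plate 150 x 80 x 12 mm with two saddles 14 mm thick, 60 mm either side of the middle (106 mm gap between them for fingers). 90 degree V grooves, 64 mm wide at the top, bottom at 28, top edges at 60 mm height; 90 mm wide over all. x runs along the groove, z up.
- slim_pin_center (a point): Middle of the slim rolling pin, a bystander: same pale wood, barrel only 22 mm in diameter, 180 mm long (about 250 mm with its 12 mm handles). Lies loose on the worktop, axis 11 mm above it; rolls if pushed. x runs along the pin.
- narrow_cradle_seat (a point): A bystander, the slim pin's empty cradle, fixed: same brown wood and build as the wide one but V grooves only 30 mm wide at the top, top edges 43 mm above the worktop, base plate 150 x 56 mm. The point is where the slim pin's middle would lie, 43.6 mm above the worktop; x runs along the groove.
Mind the look-alikes: they are no part of the job. Leave any white or yellow look-alike of the part that bears wide_cradle_seat alone.

How it is judged:
By the outcome, as a careful person would: the job done as asked, in the order asked, and still so for the second after the job is handed in, with the robot touching nothing.
It also fails if it takes over 42 s, if anything falls off the work surface, if the arm or the gripper's body presses on something with over 40 N, if the wrist force passes 120 N, or if a joint passes its speed limit or range.

### The arm

A 6-joint arm with a two-finger parallel gripper is mounted at the origin on the work surface. World frame = base frame: x ahead of the robot, y to its left, z up, the work surface at z = 0. Lengths are in mm, angles in degrees, forces in N, time in s.
With the tool pointing down it reaches from about 275 to 725 mm from the base axis. Payload 15.9 kg.
Tool frame: the origin (TCP) lies at the very end of the fingers, on their centre line; the grasp point (between the pads) lies 19 mm behind it (env.grip_point_offset is the distance from the TCP to the grasp point, in mm); z points along the fingers, y is the line along which they close (so a half turn about z gives the same grasp; the last joint's range is limited). The gripper opens to 85 mm and grips with 20 to 120 N. Pads are 22 mm wide; open, the fingers measure 114 mm over their backs; the gripper's body (76 mm by 85 mm) begins 54 mm behind the grasp point. The pads swing forward as they close: fully open they stand 13 mm farther back than shut.
Start: joints at [-75, 12.198, -1.971, 75.831, 0, 90], TCP at [129.404, -482.949, 231.306] pointing down, gripper open.
Joint ranges: [-170.91, 170.91], [-42.67, 98.43], [-65.05, 77.54], [-120.47, 116.71], [-90, 82.35], [-180, 180]. Speed limits (degrees/s): [108.29, 108.29, 136.94, 147.25, 180, 180].

### API

Orientations are given as a 3x3 rotation matrix whose columns are the frame's x, y, z axes.
In Python, from plant import env gives the robot as it stands. The module is installed in compiled form; this text tells all that it offers. Calls block until the motion is done:
- env.move_ptp(position, orientation): joint-space move of the TCP to a pose.
- env.move_l(position, attitude=None, speed=150): straight line of the TCP; attitude=None keeps the orientation; speed is the mean speed in mm/s.
- env.movej(angles): joint-space move.
- env.grip(opening, squeeze=None): finger opening in mm; squeeze is the grip in N (None keeps the last); returns when the fingers have stopped.
- env.sleep(seconds).
- env.solve_ik(position, orientation): joint angles nearest the present ones, or None.
- env.camera(name): name is "scene" or "top" or "wrist"; returns a dict with "image" (480x640x3 uint8, red, green, blue), "intrinsics" (3x3 intrinsics, pixels), "rvec" (rotation vector, rad) and "tvec" (3), from world to camera coordinates, as OpenCV has them; the wrist camera has in their place "mount" (4x4, takes a point from camera to tool coordinates, whose origin is the TCP and whose axes are the flange's). Camera axes: x right, y down, z forward; pixel columns grow to the right and rows downward; lengths in mm; the calibration is good to about 2 mm. The wrist camera is an equidistant fisheye: a pixel r from the principal point sees the ray r / f radians off the axis. A picture is of the moment at which its call begins: read the wrist's pose just before it. There is no depth.
A pose or a line that the arm cannot do raises env.MotionError and nothing moves.
- env.close_job(): hands the job in; it is judged then, once.
Readings, each from a call of its own:
- env.current_time(): time.
- env.current_q(): joint angles.
- env.current_joint_velocities(): joint speeds.
- env.current_effort(): joint torques, N m.
- env.current_ee_pos(): TCP position.
- env.current_tool_rot(): TCP orientation.
- env.current_contact_force(): force on the tool from outside, world axes, zero at the start.
- env.current_ft_torque(): the same for the moment, N m.
- env.current_width(): finger opening in mm.
- env.current_gripper_force(): force on a finger pad.
Only numpy, scipy, OpenCV 4.12 (cv2) and the standard library are available. Lean on these libraries where they do the work, as an engineer would, in place of code of your own. Each camera call takes 0.05 s, during which the arm holds its last target. There are 200 camera calls.

## Working session

There is one attempt and no reset: what is moved stays moved. The work goes in short steps, each a Python script; the robot and the scene stay as the last script left them, time stands still between calls to the robot, and variables do not carry over. Pictures are saved under pics/ and viewed, at most 10 in all, crops included, and the job is handed in when it is done.

```bash
mkdir -p pics; python3 - <<'E'
from plant import env
import cv2,pickle
for n in("top","scene"):
    c=env.camera(n); pickle.dump(c,open(n+".pkl","wb")); cv2.imwrite(f"pics/{n}0.png",c["image"][...,::-1])
    print(n,c["intrinsics"],c["rvec"],c["tvec"])
print(env.current_time())
E
```

```text
top [[515.62172637   0.         324.17757405]
 [  0.         515.62172637 231.82908931]
 [  0.           0.           1.        ]] [ 2.21798429 -2.15303425  0.11970205] [  26.41825718  479.45065865 1164.21174361]
scene [[517.2956209    0.         319.16373906]
 [  0.         517.2956209  242.99064913]
 [  0.           0.           1.        ]] [ 2.42735305  1.01092538 -0.29618766] [-392.60707744 -246.52581706 1466.88186252]
0.1
```

View pics/top0.png

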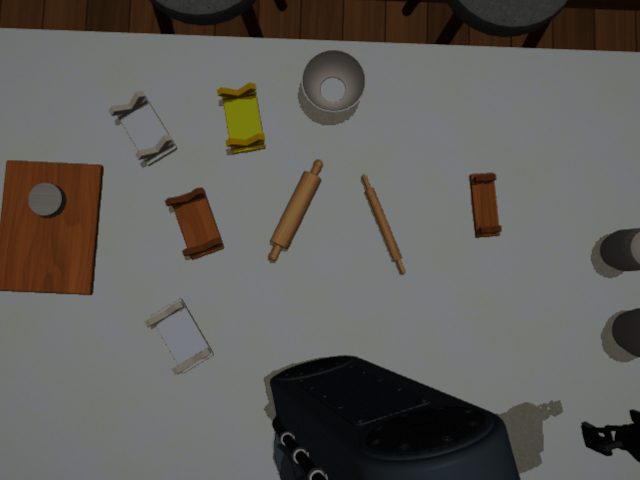

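View pics/scene0.png

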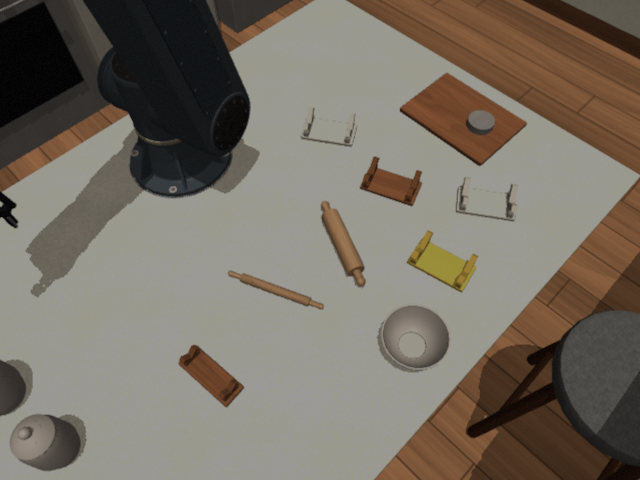

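Candidates for the thick pin in the top view are the thick one at (295,212) and the slim one at (383,225). For the cradle they are wide brown (195,223), narrow brown (485,205), white (145,130) and (180,337), and yellow (242,120). By the description I choose the pin at (295,212) and the cradle at (195,223), and check both in one close crop.

```bash
cat > h.py <<'E'
import numpy as np,cv2,pickle
def ray(c,p):
    R=cv2.Rodrigues(np.array(c["rvec"],float))[0]; t=np.array(c["tvec"],float).ravel()
    d=R.T@np.linalg.inv(c["intrinsics"])@np.array([p[0],p[1],1.]); return -R.T@t,d
def onz(c,p,z):
    o,d=ray(c,p); return o+d*(z-o[2])/d[2]
def proj(c,P): return cv2.projectPoints(np.array(P,float).reshape(-1,3),np.array(c["rvec"],float),np.array(c["tvec"],float),c["intrinsics"],None)[0].reshape(-1,2)
def comp(img,seed,smin=70):
    hsv=cv2.cvtColor(img,cv2.COLOR_RGB2HSV)
    m=cv2.inRange(hsv,(0,smin,15),(30,255,255))
    n,l,s,_=cv2.connectedComponentsWithStats(m); k=l[seed[1],seed[0]]
    return (l==k).astype(np.uint8) if k else None
E
python3 - <<'E'
from h import *
for n,ps,cs in(("top",(295,212),(198,228)),("scene",(343,243),(392,188))):
    c=pickle.load(open(n+".pkl","rb")); im=c["image"]
    for nm,s in(("pin",ps),("cradle",cs)):
        m=comp(im,s); 
        if m is None: print(n,nm,"none",cv2.cvtColor(im,cv2.COLOR_RGB2HSV)[s[1],s[0]]);continue
        y,x=np.nonzero(m); pts=np.c_[x,y].astype(np.float32)
        w=np.array([onz(c,p,23)[:2] for p in pts]) if nm=="pin" else np.array([onz(c,p,30)[:2] for p in pts])
        r=cv2.minAreaRect(w.astype(np.float32)); print(n,nm,len(x),r)
t=pickle.load(open("top.pkl","rb"))["image"];s=pickle.load(open("scene.pkl","rb"))["image"]
a=cv2.resize(t[170:280,150:340],(760,440)[:2] if 0 else (570,330),interpolation=cv2.INTER_CUBIC)
b=cv2.resize(s[150:210,350:430],(340,255),interpolation=cv2.INTER_CUBIC)
o=np.zeros((590,570,3),np.uint8);o[:330]=a;o[332:587,:340]=b
o=cv2.convertScaleAbs(o,alpha=1.5);cv2.imwrite("pics/crop1.png",o[...,::-1])
E
```

```text
top pin 1795 ((527.978271484375, 108.0499267578125), (44.80874252319336, 257.5220947265625), 66.03262329101562)
top cradle 2337 ((487.4934997558594, 337.095947265625), (151.24664306640625, 91.17455291748047), 21.866779327392578)
scene pin 1392 ((528.9260864257812, 109.62281799316406), (45.89657211303711, 259.4066162109375), 65.9499740600586)
scene cradle 1483 ((493.48480224609375, 337.2823486328125), (149.0746307373047, 116.96096801757812), 21.9310245513916)
```

View pics/crop1.png

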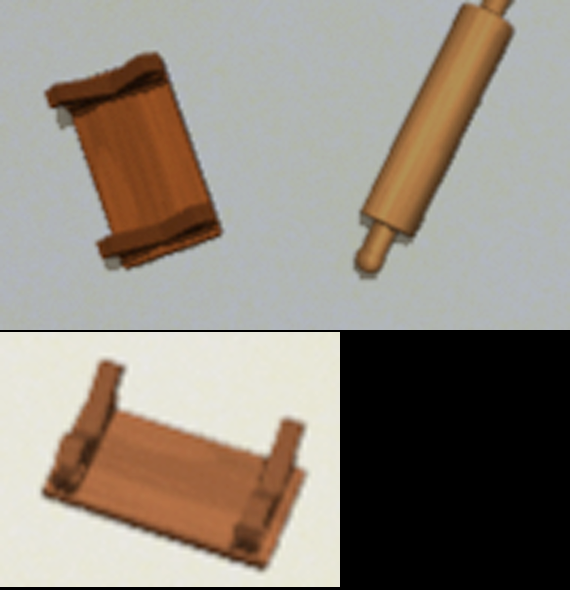

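The crop shows brown wood with a wide V for the cradle and the thick barrel for the pin, and sizes match (45x258 and 151x91 mm). Next I look at both from close by with the wrist camera.

```bash
cat >> h.py <<'E'
from plant import env
def Rt(a):
    a=np.radians(a); c,s=np.cos(a),np.sin(a); return np.array([[c,s,0],[s,-c,0],[0,0,-1.]])
def snap(name):
    p=np.array(env.current_ee_pos());R=np.array(env.current_tool_rot());c=env.camera("wrist");c["p"]=p;c["R"]=R
    pickle.dump(c,open(name+".pkl","wb")); cv2.imwrite(f"pics/{name}.png",c["image"][...,::-1]); return c
def wz(c,px,z):
    K=c["intrinsics"];M=np.array(c["mount"]);v=np.array([(px[0]-K[0,2])/K[0,0],(px[1]-K[1,2])/K[1,1]]);th=np.hypot(*v)
    d=np.r_[v/th*np.sin(th),np.cos(th)] if th>1e-9 else np.array([0,0,1.])
    o=c["p"]+c["R"]@M[:3,3]; d=c["R"]@M[:3,:3]@d; return o+d*(z-o[2])/d[2]
E
python3 - <<'E'
from h import *
for b in(0,180):
    print(b,[np.round(env.solve_ik(p,Rt(a+b)),0) if env.solve_ik(p,Rt(a+b)) is not None else None for p,a in(((488,337,240),21.9),((528,109,240),-24),((528,109,3),-24),((488,337,40),21.9))])
E
```

```text
0 [array([  35.,   24.,   15.,   81.,    0., -167.]), array([  12.,   17.,    5.,   79.,    0., -144.]), array([  12.,   26.,  -18.,   46.,    0., -144.]), array([  35.,   29.,   -7.,   55.,    0., -167.])]
180 [array([35., 24., 15., 81.,  0., 13.]), array([12., 17.,  5., 79.,  0., 36.]), array([ 12.,  26., -18.,  46.,   0.,  36.]), array([35., 29., -7., 55.,  0., 13.])]
```

```bash
python3 - <<'E'
from h import *
env.move_ptp((488,337,240),Rt(201.9)); c=snap("w_cr"); print(env.current_time(),env.current_ee_pos(),c["mount"],c["intrinsics"])
env.move_ptp((528.4,108.8,200),Rt(156)); c=snap("w_pin"); print(env.current_time())
a=cv2.imread("pics/w_cr.png");cv2.imwrite("pics/w_cr_b.png",cv2.convertScaleAbs(a,alpha=1.6))
E
```

```text
3.2833 [488.32807913 336.40010927 240.02060145] [[ 7.54773282e-04 -9.56496805e-01 -2.91741825e-01  7.48821829e+01]
 [ 9.99999415e-01  4.95865753e-04  9.61393972e-04  4.52346714e-01]
 [-7.74905483e-04 -2.91742380e-01  9.56496620e-01 -1.42347039e+02]
 [ 0.00000000e+00  0.00000000e+00  0.00000000e+00  1.00000000e+00]] [[371.64829954   0.         319.54989137]
 [  0.         371.64829954 237.38782735]
 [  0.           0.           1.        ]]
4.2667
```

View pics/w_cr_b.png

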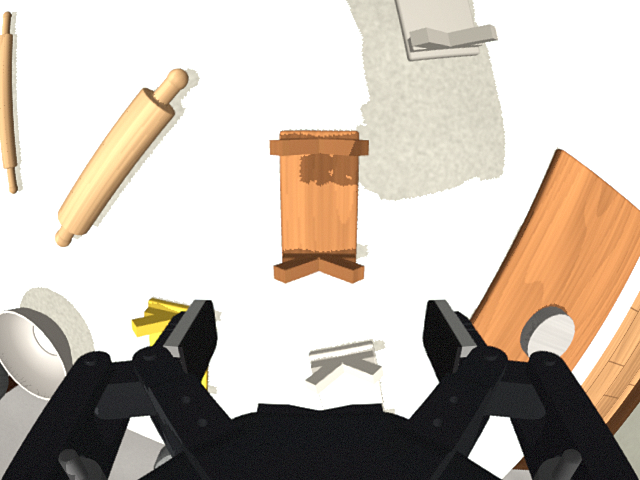

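View pics/w_pin.png

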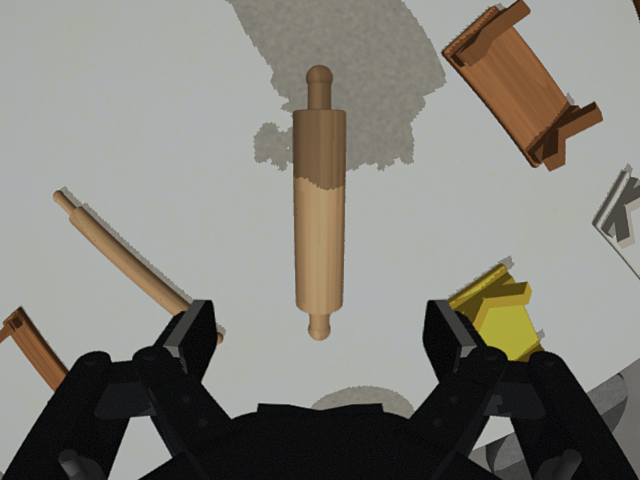

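In the wrist views the cradle's saddles lie at about row 147 (columns 270–368) and row 272 (columns 275–363), and the pin's tips are at (319,65) and (319,340). I enlarge the cradle and measure the pin by mask.

```bash
python3 - <<'E'
from h import *
c=pickle.load(open("w_pin.pkl","rb"))
m=comp(c["image"],(319,250)); y,x=np.nonzero(m)
w=np.array([wz(c,p,23)[:2] for p in np.c_[x,y]],np.float32); print("pin",cv2.minAreaRect(w))
for p in((319,65),(319,340),(319,109),(319,312)): print(p,wz(c,p,23))
c=pickle.load(open("w_cr.pkl","rb"))
m=comp(c["image"],(319,220),90); y,x=np.nonzero(m); print("mask bb",x.min(),x.max(),y.min(),y.max())
for r in(135,147,180,200,220,240,255,270,276):
    q=np.nonzero(m[r])[0]; print(r,q.min(),q.max(),wz(c,(q.min(),r),12),wz(c,(q.max()+1,r),12),wz(c,(q.min(),r),60),wz(c,(q.max()+1,r),60))
a=cv2.convertScaleAbs(c["image"][120:295,260:380],alpha=1.5)
a=cv2.resize(a[:, :],None,fx=3.4,fy=3.4,interpolation=cv2.INTER_CUBIC);cv2.imwrite("pics/crop2.png",a[...,::-1])
E
```

```text
pin ((528.529052734375, 109.30929565429688), (44.893184661865234, 258.7899475097656), 65.99163055419922)
(319, 65) [410.2319568  161.72432214  23.        ]
(319, 340) [648.0191383   56.61426963  23.        ]
(319, 109) [445.30356384 146.23479319  23.        ]
(319, 312) [618.25367967  69.78192386  23.        ]
mask bb 270 368 131 282
135 280 358 [439.88057949 275.65430874  12.        ] [410.81898853 348.07872215  12.        ] [437.13451987 279.9721255   60.        ] [411.83910665 343.01084443  60.        ]
147 270 368 [454.64332015 270.61555072  12.        ] [418.00455224 361.92806294  12.        ] [449.98411319 275.58635507  60.        ] [418.09347185 355.06540809  60.        ]
180 280 357 [482.24899516 291.86672106  12.        ] [453.03456912 364.71696305  12.        ] [474.01228692 294.08352323  60.        ] [448.58384497 357.49288635  60.        ]
200 281 357 [501.15164978 300.0616948   12.        ] [471.97344217 372.79900684  12.        ] [490.46529048 301.21648602  60.        ] [465.06837331 364.52755413  60.        ]
220 281 356 [520.86677567 307.39733714  12.        ] [491.68319637 380.16432435  12.        ] [507.62547475 307.60148073  60.        ] [482.22388202 370.9383783   60.        ]
240 282 355 [540.76794632 315.84405493  12.        ] [511.90774635 387.80151854  12.        ] [524.94759369 314.95356331  60.        ] [499.8274726  377.58584585  60.        ]
255 282 355 [556.44945772 321.57371712  12.        ] [527.2047609  394.48734574  12.        ] [538.59689153 319.94070159  60.        ] [513.14210168 383.40523688  60.        ]
270 274 363 [575.902875   319.38036785  12.        ] [539.75484222 409.50233915  12.        ] [555.52928278 318.03159496  60.        ] [524.06578075 396.47439278  60.        ]
276 274 363 [582.54877362 321.71860125  12.        ] [546.17581548 412.40000958  12.        ] [561.3139197  320.06680975  60.        ] [529.65464105 398.99654551  60.        ]
```

View pics/crop2.png

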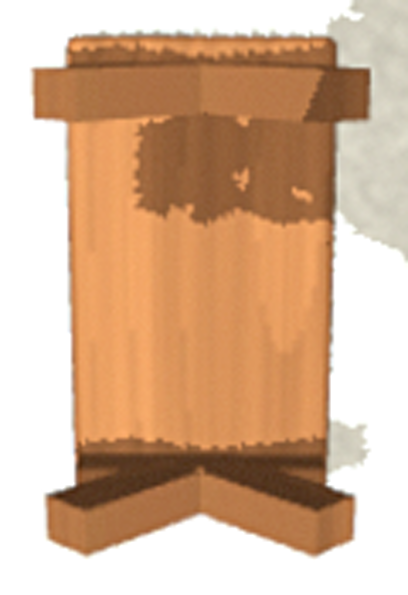

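The crop shows that the saddle tops slope outwards, so the widest points sit at about z=47 and the V peaks at z=60. I convert these corners.

```bash
python3 - <<'E'
from h import *
c=pickle.load(open("w_cr.pkl","rb"))
a=np.radians(21.9);u=np.array([np.cos(a),np.sin(a)]);v=np.array([-u[1],u[0]])
L=[("lo in bottom",200,468,28,53,0),("lo out bottom",200,512,28,67,0),("lo pkL in",88,520,60,53,-32),("lo pkR in",313,520,60,53,32),("lo pkL out",85,555,60,67,-32),("lo pkR out",315,555,60,67,32),
("lo L47 in",48,495,47,53,-45),("lo R47 in",354,495,47,53,45),
("up in",200,119,28,-53,0),("up out",200,66,28,-67,0),("up L in",35,117,47,-53,-45),("up R in",368,118,47,-53,45),("up L out",35,68,47,-67,-45),("up R out",368,68,47,-67,45),("base end",200,38,12,-75,0),
("base L",70,160,12,None,-40),("base R",334,160,12,None,40),("base L",77,430,12,None,-40),("base R",328,430,12,None,40)]
src=[];dst=[]
for n,x,y,z,lx,ly in L:
    w=wz(c,(260+x/3.4,120+y/3.4),z)[:2]-np.array([488,337]); print(n,np.round([w@u,w@v],1),lx,ly)
    if lx is not None: src.append([lx,ly]);dst.append(w+[488,337])
src=np.array(src);dst=np.array(dst)
H,_=cv2.estimateAffinePartial2D(src.astype(float),dst,method=cv2.LMEDS) 
print(H,np.degrees(np.arctan2(H[1,0],H[0,0])),np.hypot(H[0,0],H[1,0]))
E
```

```text
lo in bottom [54.9 -0.7] 53 0
lo out bottom [69.  -0.7] 67 0
lo pkL in [ 58.5 -31.7] 53 -32
lo pkR in [58.5 30.5] 53 32
lo pkL out [ 69.1 -32.8] 67 -32
lo pkR out [69.2 31.4] 67 32
lo L47 in [ 56.2 -44.2] 53 -45
lo R47 in [56.3 43.3] 53 45
up in [-48.3  -0.6] -53 0
up out [-63.2  -0.6] -67 0
up L in [-50.8 -44.4] -53 -45
up R in [-50.4  44. ] -53 45
up L out [-63.9 -44.1] -67 -45
up R out [-63.8  43.8] -67 45
base end [-70.9  -0.6] -75 0
base L [-35.3 -38.9] None -40
base R [-35.3  38.8] None 40
base L [ 48.2 -38.8] None -40
base R [48.3 38.9] None 40
[[ 9.22495029e-01 -3.68852481e-01  4.91247532e+02]
 [ 3.68852481e-01  9.22495029e-01  3.37774684e+02]] 21.793616962174614 0.9935035134446131
```

```bash
python3 - <<'E'
from h import *
env.move_l((528.5,109.1,70),speed=150)
env.move_l((528.5,109.1,4),speed=80)
print(env.current_contact_force())
env.grip(30,60)
print(env.current_time(),env.current_width(),env.current_gripper_force(),env.current_ee_pos(),env.current_contact_force())
env.move_l((528.5,109.1,120),speed=150)
print(env.current_width(),env.current_contact_force())
env.move_ptp((491.1,337.8,120),Rt(201.85))
env.move_l((491.1,337.8,75),speed=100)
env.sleep(.3)
print(env.current_time(),env.current_ee_pos(),env.current_contact_force())
c=snap("w3")
t=env.camera("top");s=env.camera("scene");pickle.dump((t,s),open("ts3.pkl","wb"))
o=np.zeros((560,760,3),np.uint8)
o[:480,:360]=cv2.resize(c["image"][60:300,230:410],None,fx=2,fy=2)
o[:270,370:]=cv2.resize(t["image"][170:260,130:260],None,fx=3,fy=3)
o[280:550,370:]=cv2.resize(s["image"][130:220,330:460],None,fx=3,fy=3)
cv2.imwrite("pics/c3.png",o[...,::-1])
E
```

```text
[ 0.41050403 -0.15921015 -0.6208766 ]
6.7333 44.857602193824896 59.90640163421631 [528.68746721 109.10428313   4.59963393] [-2.93664305 -0.91741714  9.41349524]
44.42441269796622 [ 0.52343968  0.05874966 -1.70490315]
9.4833 [491.33164217 337.95995223  75.46957333] [-0.10828682  0.50392703 -2.39669793]
```

View pics/c3.png

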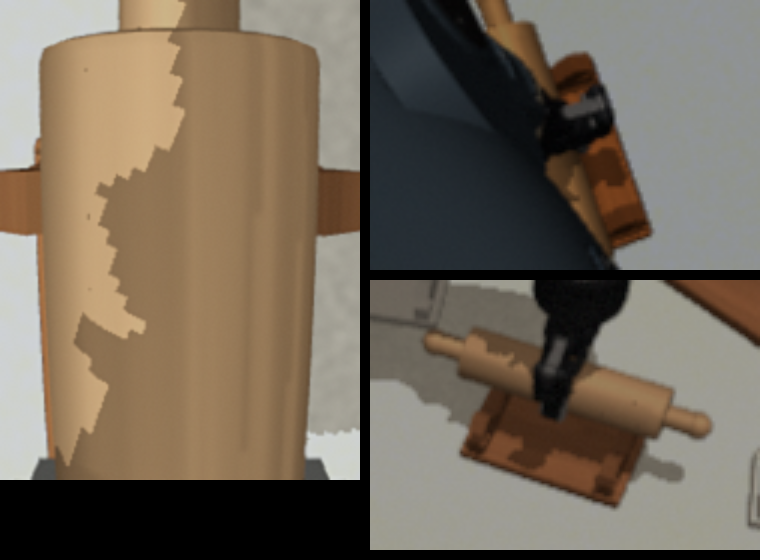

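The pin is held and level over the cradle, with the saddle visible on both sides. I compute the end-to-end offset from these pixels.

```bash
python3 - <<'E'
from h import *
c=pickle.load(open("w3.pkl","rb"));t,s=pickle.load(open("ts3.pkl","rb"))
a=np.radians(21.85);u=np.array([np.cos(a),np.sin(a)]);v=np.array([-u[1],u[0]])
loc=lambda w:np.round([(w[:2]-[491.33,337.96])@u,(w[:2]-[491.33,337.96])@v],1)
f=lambda x,y:(230+x/2,60+y/2)
for n,x,y,z in(("barrel end top (-90)",180,29,117),("barrel end L",40,47,94),("barrel end R",319,47,94),("sad out R -67",340,170,47),("sad in R -53",340,235,47),("sad out L",20,171,47),("sad in L",20,235,47)): print(n,loc(wz(c,f(x,y),z)))
g=lambda x,y:(330+(x-370)/3,130+(y-280)/3)
P=lambda x,y,z:onz(s,g(x,y),z)
for n,x,y,z in(("tipA",423,340,94),("tipB",712,428,94),("base A z0",462,455,0),("base B z0",618,507,0)): print(n,loc(P(x,y,z)))
m=comp(s["image"],(350,165-8)); 
for z in (0,):
  s0=pickle.load(open("scene.pkl","rb"))
  h=lambda x,y:(350+x/4.25,150+(y-332)/4.25)
  for n,x,y,z in(("base A z0",43,494,0),("base B z0",266,570,0),("base C z12",303,470,12),("peak out far R top",290,420,60),("far L top",110,362,60)): print(n,loc(onz(s0,h(x,y),z)))
E
```

```text
barrel end top (-90) [-89.3   0.6]
barrel end L [-90.1 -22.4]
barrel end R [-90.2  23.6]
sad out R -67 [-67.4  37.8]
sad in R -53 [-52.1  38.3]
sad out L [-67.1 -36.2]
sad in L [-52.1 -36.7]
tipA [-126.9   -3.2]
tipB [130.9   1.7]
base A z0 [-71.5 -37.7]
base B z0 [ 75.7 -37.2]
base A z0 [-73.1 -37.6]
base B z0 [ 75.8 -38.3]
base C z12 [74.2 35.9]
peak out far R top [59.4 31.2]
far L top [-58.6  31.5]
```

Both views put the pin within 0.5 mm of the cradle's middle, both along the groove and sideways. I lower with the force watched.

```bash
python3 - <<'E'
from h import *
p=np.array([491.1,337.8,0]);g=lambda z:env.move_l((p[0],p[1],z),speed=40)
g(47); env.sleep(.2); f0=np.array(env.current_contact_force()); print(f0,env.current_ee_pos())
z=47
while z>36:
    z-=.5; g(z); env.sleep(.08); f=np.array(env.current_contact_force())-f0
    print(z,np.round(f,1),np.round(env.current_ee_pos()[2],2))
    if f[2]>14: break
env.sleep(.4); print(env.current_time(),np.array(env.current_contact_force())-f0,env.current_ft_torque())
E
```

```text
[-0.04349713 -0.38560751 -3.21481321] [491.24934335 337.8704154   47.24435987]
46.5 [-0.2  0.   0.5] 46.49
46.0 [-0.   0.4  1.6] 45.98
45.5 [ 0.6 -0.1  1.4] 45.49
45.0 [0.7 0.1 0.5] 44.96
44.5 [-0.2  0.8  1.2] 44.46
44.0 [ 0.3 -0.1  0.5] 43.99
43.5 [-0.1  0.6  0.9] 43.52
43.0 [-0.9 -2.9  7.4] 43.24
42.5 [-1.2 -5.4 13.7] 43.01
42.0 [-2.6 -6.7 18.3] 42.87
14.4167 [-2.67042766 -6.22026925 17.94645307] [-1.17693977  0.50056416  0.00727452]
```

Contact is about 1 mm early with a pitch moment, so one saddle bears first. I loosen the squeeze, shift slightly sideways and press on so the pin pivots into both.

```bash
python3 - <<'E'
from h import *
a=np.radians(21.85);u=np.array([np.cos(a),np.sin(a),0]);v=np.array([-u[1],u[0],0])
f0=np.array([-0.04,-0.39,-3.2])
def rep(n):
    F=np.array(env.current_contact_force())-f0;T=np.array(env.current_ft_torque());print(n,"F u,v,z",np.round([F@u,F@v,F[2]],1),"T u,v",np.round([T@u,T@v],2),np.round(env.current_ee_pos(),2),round(env.current_width(),2),round(env.current_time(),2))
    return F
p=np.array([491.1,337.8,42.0]); rep("now")
p=p-v*.6; env.move_l(p,speed=20); env.sleep(.15); rep("shift")
env.grip(30,20); env.sleep(.2); rep("soft")
for i in range(6):
    p[2]-=.5; env.move_l(p,speed=20); env.sleep(.2)
    if rep(f"z{p[2]}")[2]>22: break
c=snap("w4");s=env.camera("scene");pickle.dump(s,open("s4.pkl","wb"))
o=np.zeros((480,780,3),np.uint8)
o[:480,:360]=cv2.resize(c["image"][60:300,230:410],None,fx=2,fy=2)
o[:360,370:]=cv2.resize(s["image"][135:225,340:442],(410,360),interpolation=cv2.INTER_CUBIC)
cv2.imwrite("pics/c4.png",o[...,::-1])
E
```

```text
now F u,v,z [-4.8 -4.8 17.9] T u,v [-0.91  0.9 ] [491.46 337.6   42.85] 44.49 14.42
shift F u,v,z [-1.8 -3.2 12.2] T u,v [-0.54  0.34] [491.67 337.27  42.54] 44.41 14.82
soft F u,v,z [-2.8 -2.7 12. ] T u,v [-0.54  0.41] [491.68 337.24  42.52] 44.06 15.23
z41.5 F u,v,z [-3.9 -4.4 16.1] T u,v [-0.7   0.71] [491.78 337.17  42.34] 44.12 15.68
z41.0 F u,v,z [-6.  -5.2 23.5] T u,v [-0.95  1.14] [491.85 337.15  42.23] 44.57 16.13
```

View pics/c4.png

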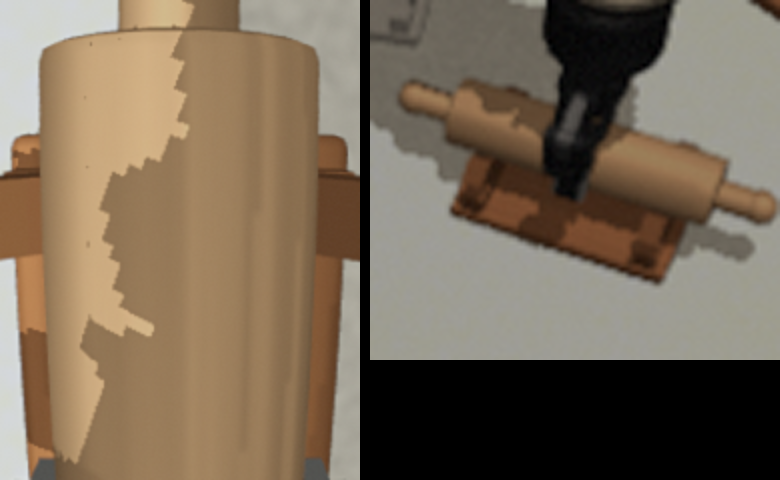

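The pin lies low in both grooves, and the moments are just side force times lever, so the load is shared between the saddles. I relax the press, hold a moment, open and retreat.

```bash
python3 - <<'E'
from h import *
a=np.radians(21.85);u=np.array([np.cos(a),np.sin(a),0]);v=np.array([-u[1],u[0],0])
p=np.array([491.55,337.2,41.9]); env.move_l(p,speed=20); env.sleep(.8)
print(env.current_contact_force(),env.current_ee_pos(),env.current_width())
env.grip(85,20); env.sleep(.3); print(env.current_width(),env.current_contact_force())
env.move_l((p[0],p[1],130),speed=80); env.move_l((p[0],p[1],240),speed=150); print(env.current_time())
c=snap("w5");s=env.camera("scene");pickle.dump(s,open("s5.pkl","wb"))
cr=cv2.inRange(cv2.cvtColor(c["image"],cv2.COLOR_RGB2HSV),(0,60,15),(30,255,255))
o=np.zeros((480,780,3),np.uint8)
o[:480,:360]=cv2.resize(c["image"][60:300,230:410],None,fx=2,fy=2)
o[:360,370:]=cv2.resize(s["image"][135:225,340:442],(410,360),interpolation=cv2.INTER_CUBIC)
cv2.imwrite("pics/c5.png",o[...,::-1])
E
```

```text
[-0.42097149 -4.17612754 10.43458113] [491.82805394 337.12123378  42.34102846] 44.43244725826221
85.12842506963749 [-0.02987124  0.75003604 -0.43611372]
20.2
```

View pics/c5.png

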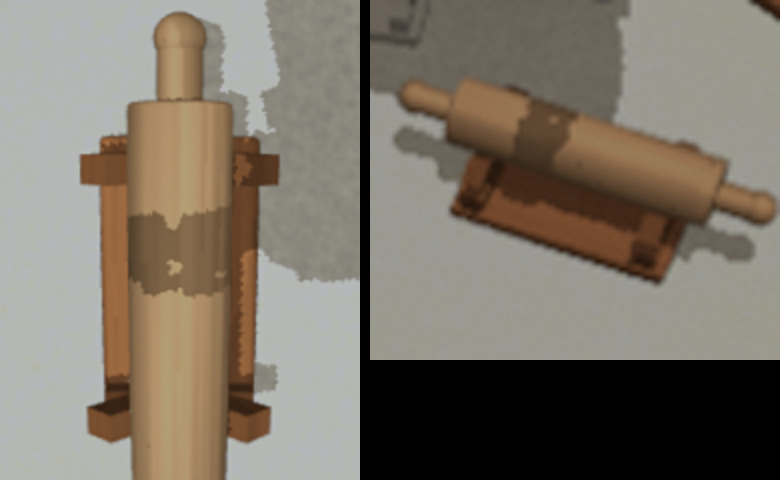

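The pin lies in both saddles. I do one numeric centring check against the saddle edges before handing in.

```bash
python3 - <<'E'
from h import *
c=pickle.load(open("w5.pkl","rb"));s=pickle.load(open("s5.pkl","rb"))
a=np.radians(21.85);u=np.array([np.cos(a),np.sin(a)]);v=np.array([-u[1],u[0]])
loc=lambda w:np.round([(w[:2]-[491.33,337.96])@u,(w[:2]-[491.33,337.96])@v],1)
f=lambda x,y:(230+x/2,60+y/2)
for n,x,y,z in(("tip",180,12,60.5),("barrel end L",128,104,60.5),("R",232,104,60.5),("up out",82,154,47),("up in",82,185,47),("up out R",278,154,47),("up in R",278,185,47),("lo in L",88,404,47),("lo in R",269,404,47),("base end",180,135,12)): print(n,loc(wz(c,f(x,y),z)))
h=lambda x,y:(340+(x-370)*102/410,135+y/4)
for n,x,y,z in(("tipA",398,93,60.5),("tipB",776,209,60.5),("baseA",451,211,0),("baseB",661,283,0)): print(n,loc(onz(s,h(x,y),z)))
E
```

```text
tip [-129.     0.2]
barrel end L [-88.9 -21.9]
R [-89.   22.3]
up out [-67.3 -43.6]
up in [-53.3 -43.8]
up out R [-67.4  44.1]
up in R [-53.3  44.3]
lo in L [ 51.3 -44.1]
lo in R [51.3 43.4]
base end [-75.4   0.3]
tipA [-127.8   -2.8]
tipB [129.7   1.9]
baseA [-73.5 -36.4]
baseB [ 75.1 -37.8]
```

```bash
python3 -c "
from plant import env
print(env.close_job(),env.current_time())"
```

```text
the job is handed in; nothing more can be done
the job is handed in; nothing more can be done
```

The thick pin lies in the wide cradle's groove, about 1 mm or less off centre end to end; I pressed it into both saddles while still holding it, then let go, and handed the job in after about 20 s without going near the slim pin.

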